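# Nip up a spot viewer's lens lock ring with a two-pin spanner

### The arm

A 6-joint arm with a two-finger parallel gripper is mounted at the origin on the work surface. World frame = base frame: x ahead of the robot, y to its left, z up, the work surface at z = 0. Lengths are in m, angles in rad, forces in N, time in s.
With the tool pointing down it reaches from about 0.35 to 0.975 m from the base axis. Payload 7.1 kg.
Tool frame: the origin (TCP) lies at the very end of the fingers, on their centre line; the grasp point (between the pads) lies 19 mm behind it; z points along the fingers, x is the direction in which the jaws open and shut, and the axes are right-handed (so a half turn about z gives the same grasp; the last joint's range is limited). The gripper opens to 88 mm and grips with 3 to 60 N. Pads are 20 mm wide; open, the fingers measure 115 mm over their backs; the gripper's body (75 mm by 178 mm) begins 61 mm behind the grasp point.
Start: joints at [1.278, 0.423, 1.63, -0, 1.089, -0.019], TCP at [0.169, 0.602, 0.223] pointing down, gripper open.
Joint ranges: [-3, 3], [-0.9, 2.11], [0.09, 2.58], [-1.31, 4.45], [0.11, 2.69], [-2.54, 2.54]. Speed limits (rad/s): [2.39, 2.39, 3.01, 3.14, 3.14, 3.14].

### API

Orientations are given as a unit quaternion [x, y, z, w].
In Python, from cell import monitor, vision, order gives the robot as it stands. The module is installed in compiled form; this text tells all that it offers.
- The arm moves only by the tool arm_command, never from a script. Its argument "series" is a list of rows, each a list of 5 numbers: the shift along the tool's x, y, z in mm, then the turn about the tool's z in degrees, then the gripper command: -1 is shut, 1 is fully open, values between are in proportion. A call has 1 to 5 rows; each row shifts and turns the commanded pose from where the row before left it, along the tool's axes as they then stand; what a row does not reach is not made up. A row lasts 1/12 s, in which the tool goes at most 41.7 mm and 7.16 degrees, less where a joint would pass 70% of its speed; a pose out of reach is approached as far as the arm can. A call is refused whole if a number of a shift passes 41.7 or a number of a turn 7.16, either way. A call with a gripper value outside its range is refused whole. The fingers move at their own pace and stop on an object; "newtons" is the grip in N (left out, the last holds). Time passes only in rows, so rows that do not move let the fingers close. It gives the time, the measured TCP pose, the force and the opening at its end, in the units of the state.
- monitor.sense(): the state, without advancing time (a new reading comes with each control period).
- vision.read_camera(name): name is "scene" or "top" or "wrist"; returns a dict with "color" (420x560x3 uint8, red, green, blue), "mtx" (3x3 intrinsics, pixels), "extrinsics" (4x4, takes a point from camera to world coordinates). Camera axes: x right, y down, z forward; pixel columns grow to the right and rows downward; lengths in m; the calibration is good to about 2 mm. A picture is of the moment at which its call begins. There is no depth.
- order.close_job(): hands the job in, once; it reports no verdict.
Trained networks look in the newest picture that a camera, given by its name, has taken for a name from the list of things; names that differ only in an ending like _2 or _b are one class to them, and where a whole thing is asked for, a point or a joint stands for the part that bears it (a point fixed in the world has none). Each returns a list of dicts, best first, with "conf" (0 to 1); they miss things now and then, are a little off and sometimes report something else, mostly with a low value. They report only what shows in the picture. A call takes as long as a camera call. They do not tell look-alikes from the thing itself.
- vision.cut_out(camera, query): "region" (420x560 bool, what is visible of it) and "point" ([column, row] in pixels, amid what is visible of it).
- vision.pinpoint(camera, query): "point" ([column, row] in pixels: a listed point, or the origin of a listed thing).
The state is a dict: "clock": time; "joint_positions": joint angles; "joint_vel": joint speeds; "effort": joint torques, N m; "eef_pos": TCP position; "tool_rot": TCP orientation; "contact_force": force on the tool from outside, world axes, zero at the start; "ft_torque": the same for the moment, N m; "opening": finger opening in m.
Only numpy, scipy, OpenCV 4.12 (cv2) and the standard library are available. Lean on these libraries where they do the work, as an engineer would, in place of code of your own. Each camera call takes 0.05 s, during which the arm holds its last target. There are 200 camera calls.

### The job

The lens lock ring on top of the spot viewer has worked loose. Take the two-pin spanner from its oak rest, seat both prongs fully in the ring's two holes before turning anything, then turn the ring clockwise until it comes up firm against its seat, without forcing it. Lift the spanner off and stand it back in its rest, leaving the other things on the shelf where they are.

Things in the scene. Friction and masses are not known exactly. Their poses are not given: they have to be found in the camera images.
- ring_centre (a point): Centre of the upper face of the aluminium lock ring (rim 82 mm, bore 42 mm across, 11 mm thick, face level, 95 mm above the shelf) on the spot viewer's turret. Axes are the viewer's: z up, x away from the robot. Two blind holes, 7.5 mm wide and 8 mm deep, lie opposite each other 31 mm from this centre; their bearing is not reported by this point.
- lock_ring (a joint): Turn of the lock ring (rad), growing clockwise from above; starts at 0.45 to 0.85, meets its seat at 1.20: 0.6 to 1 N m there is firm, over 1.5 is forcing. Thread friction, 0.4 N m, holds it where left; pressing with over 15 N can drag it round. At the start the line through its holes lies 9 deg clockwise to 49 deg anticlockwise of the viewer's y axis; this value does not tell where.
- spanner_grip (a point): Centre of the spanner's red cross handle, a bar 90 mm long (along y), 16 mm wide (x), 14 mm high, to be gripped across its width from above. Two-pin spanner, 0.2 to 0.33 kg: below the handle a 12 mm stem, then a steel yoke 78 x 18 x 12 mm along y whose flat underside is 56.5 mm below this centre, and two prongs under it. z up, turns of 180 deg are alike.
- prong_a (a point): Tip of the spanner's prong at y = +31 mm, 63 mm below the handle centre. Each prong is a steel pin 6 mm in diameter standing 6.5 mm out of the yoke's flat underside, its last 1.5 mm tapered to 4 mm. Fully seated, the yoke lies on the ring's face and the tip is 6.5 mm below it.
- prong_b (a point): Tip of the other prong, at y = -31 mm of the spanner, otherwise like the first.
- rest_top (a point): Centre of the top face of the oak rest, a fixed block 44 x 106 x 30 mm (x, y, z), 30 mm above the shelf. Two holes 10 mm wide and 10 mm deep at y = +31 and -31 mm hold the prongs; the spanner stands in it with its yoke on this face and its handle along y.
- spanner: The whole two-pin spanner; origin midway between the prong tips, axes as for its handle.
- viewer: The spot viewer, a grey steel case 190 x 200 x 74 mm fixed to the shelf, carrying the turret, lens and lock ring. Origin on the shelf under the ring's centre; the case reaches 75 mm to -x, 115 mm to +x and 100 mm to each side.
- spacer: Navy cassette spacer, a loose slab 140 x 60 x 22 mm. Origin at the centre of its underside. Leave alone.
- insulator: White ceramic insulator, a loose ribbed post 40 mm wide and 44 mm high. Origin at the centre of its underside. Leave alone.
- clip_box: Open zinc box of clips, loose, 90 x 62 x 32 mm. Origin at the centre of its underside. Leave alone.
Mind the look-alikes: they are no part of the job. Of the things like the spanner, leave any that is green, turquoise or yellow; of the rest the larger one is meant.

How it is judged:
By the outcome, as a careful person would: the job done as asked, in the order asked, and still so for the second after the job is handed in, with the robot touching nothing.
It also fails if it takes over 58 s, if anything falls off the work surface, if the arm or the gripper's body presses on something with over 40 N, if the wrist force passes 120 N, or if a joint passes its speed limit or range.

## Working session

There is one attempt and no reset: what is moved stays moved. The work goes in short steps, Python scripts to look and compute and a tool call to move; the robot and the scene stay as the last step left them, time stands still between calls to the robot, and variables do not carry over. Pictures are saved under pics/ and viewed, about 8 in all and at most 12, crops included, and the job is handed in when it is done.

Besides the shell and the picture viewer there is one more tool, called after "Call:" by a JSON object that holds its "op" and its "data". arm_command: Moves the arm, as the interface text tells. Its arguments: {"type":"object","properties":{"series":{"type":"array","items":{"type":"array","items":{"type":"number"}}},"newtons":{"type":"number"}},"required":["series"]}

```bash
mkdir -p pics; cat > h.py <<'E'
import numpy as np, cv2
from cell import monitor, vision, order
from scipy.spatial.transform import Rotation as R
def ray(c,px):
    d=np.linalg.inv(c["mtx"])@np.array([px[0],px[1],1.]); T=c["extrinsics"]
    return T[:3,3],T[:3,:3]@d
def onz(c,px,z):
    o,d=ray(c,px); return o+d*(z-o[2])/d[2]
def proj(c,p):
    T=np.linalg.inv(c["extrinsics"]); q=c["mtx"]@(T[:3,:3]@np.array(p)+T[:3,3]); return q[:2]/q[2]
def save(n,im): cv2.imwrite("pics/"+n,im[:,:,::-1])
def st():
    s=monitor.sense(); print("t",round(s["clock"],2),"p",np.round(s["eef_pos"],4),"R",np.round(R.from_quat(s["tool_rot"]).as_matrix()[:,:2].T,3).tolist(),"F",np.round(s["contact_force"],1),"M",np.round(s["ft_torque"],2),"open",round(s["opening"],4)); return s
E
python3 - <<'E'
from h import *
st()
ims=[]
Z=dict(ring_centre=.095,spanner_grip=.0865,prong_a=.0235,rest_top=.03,viewer=0,spacer=0,insulator=0,clip_box=0)
for n in("scene","top"):
    c=vision.read_camera(n); save(n+".png",c["color"])
    for q,z in Z.items():
        for r in vision.pinpoint(n,q)[:5]: print(n,q,round(r["conf"],2),np.round(r["point"]),np.round(onz(c,r["point"],z)[:2],3))
E
```

```text
t 0.0 p [0.1688 0.6012 0.2219] R [[0.27, 0.963, -0.002], [0.963, -0.27, -0.0]] F [ 0.6  0.3 -0.4] M [ 0.06 -0.02 -0.03] open 0.0877
scene ring_centre 0.75 [333. 207.] [0.567 0.139]
scene spanner_grip 0.83 [159. 208.] [ 0.65  -0.303]
scene spanner_grip 0.79 [221. 153.] [ 0.449 -0.188]
scene spanner_grip 0.72 [254. 181.] [ 0.522 -0.079]
scene spanner_grip 0.65 [202. 176.] [ 0.534 -0.219]
scene spanner_grip 0.65 [228. 222.] [ 0.655 -0.12 ]
scene prong_a 0.96 [265. 194.] [ 0.518 -0.051]
scene prong_a 0.85 [216. 188.] [ 0.526 -0.189]
scene prong_a 0.82 [163. 230.] [ 0.68  -0.297]
scene prong_a 0.78 [235. 227.] [ 0.636 -0.109]
scene prong_a 0.69 [220. 164.] [ 0.444 -0.199]
scene rest_top 0.86 [207. 186.] [ 0.527 -0.215]
scene viewer 0.67 [328. 220.] [0.555 0.133]
scene spacer 0.56 [425. 206.] [0.458 0.394]
scene insulator 0.79 [193. 247.] [ 0.705 -0.211]
scene insulator 0.24 [332. 208.] [0.515 0.139]
scene clip_box 0.91 [142. 164.] [ 0.471 -0.431]
scene clip_box 0.27 [425. 207.] [0.464 0.394]
top ring_centre 0.71 [226. 213.] [0.56  0.141]
top spanner_grip 0.75 [306. 234.] [ 0.506 -0.085]
top spanner_grip 0.66 [338. 264.] [ 0.424 -0.175]
top spanner_grip 0.64 [379. 193.] [ 0.627 -0.29 ]
top spanner_grip 0.59 [353. 227.] [ 0.529 -0.219]
top spanner_grip 0.54 [321. 193.] [ 0.623 -0.126]
top prong_a 0.81 [381. 186.] [ 0.659 -0.308]
top prong_a 0.78 [338. 232.] [ 0.522 -0.182]
top prong_a 0.76 [311. 238.] [ 0.501 -0.103]
top prong_a 0.64 [292. 239.] [ 0.497 -0.049]
top prong_a 0.64 [310. 192.] [ 0.637 -0.1  ]
top rest_top 0.88 [353. 229.] [ 0.53  -0.226]
top rest_top 0.55 [338. 232.] [ 0.521 -0.181]
top viewer 0.83 [227. 216.] [0.567 0.148]
top viewer 0.42 [339. 232.] [ 0.523 -0.187]
top spacer 0.81 [144. 249.] [0.462 0.389]
top insulator 0.73 [345. 174.] [ 0.7   -0.204]
top clip_box 0.55 [421. 249.] [ 0.477 -0.43 ]
```

```bash
python3 - <<'E'
import cv2
a=cv2.imread("pics/scene.png")[120:280,110:310]; cv2.imwrite("pics/v1.png",cv2.resize(a,None,fx=4,fy=3.7,interpolation=2)[:592])
E
```

```text
(no output)
```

View pics/v1.png

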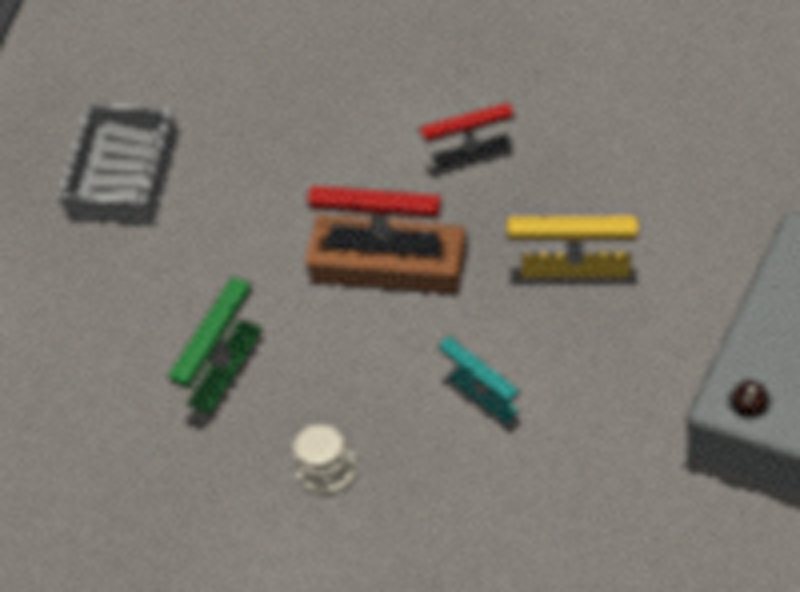

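View pics/top.png

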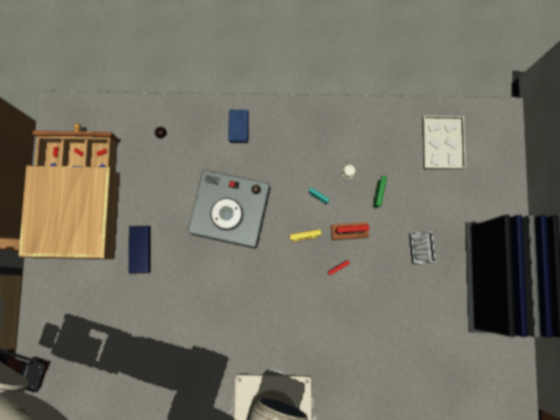

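The meant spanner is the large red one in the oak rest (scene 203,175; top 351,229). The other candidates are the small red (scene 221,153), yellow (254,181), green (163,206) and turquoise (230,212). I'll fly over the ring for a close look, then go to the rest.

```bash
cat >> h.py <<'E'
def yaw(s):
    x=R.from_quat(s["tool_rot"]).as_matrix()[:,0]; return np.degrees(np.arctan2(x[1],x[0]))
def plan(xyz,th,n=None,p0=None,t0=None,g=1):
    s=monitor.sense(); p=np.array(s["eef_pos"] if p0 is None else p0); t=yaw(s) if t0 is None else t0
    d=np.array(xyz)-p; dt=(t-th)
    if n is None: n=int(max(np.ceil(np.linalg.norm(d)*1000/40),np.ceil(abs(dt)/7)))
    for i in range(n):
        a=np.radians(t-dt*i/n); x=np.array([np.cos(a),np.sin(a)]); y=np.array([x[1],-x[0]]); e=d/n*1000
        print([round(float(v),1) for v in (e[:2]@x,e[:2]@y,-e[2],dt/n)]+[g],end=",\n" if i%5==4 else ",")
    print()
E
python3 -c "
from h import *
plan([.53,.14,.32],10,15)"
```

```text
[-23.1, 31.5, -6.5, 4.3, 1],[-20.7, 33.1, -6.5, 4.3, 1],[-18.2, 34.6, -6.5, 4.3, 1],[-15.5, 35.9, -6.5, 4.3, 1],[-12.8, 36.9, -6.5, 4.3, 1],
[-10.0, 37.8, -6.5, 4.3, 1],[-7.2, 38.4, -6.5, 4.3, 1],[-4.3, 38.8, -6.5, 4.3, 1],[-1.4, 39.0, -6.5, 4.3, 1],[1.6, 39.0, -6.5, 4.3, 1],
[4.5, 38.8, -6.5, 4.3, 1],[7.4, 38.4, -6.5, 4.3, 1],[10.2, 37.7, -6.5, 4.3, 1],[13.0, 36.8, -6.5, 4.3, 1],[15.7, 35.8, -6.5, 4.3, 1],
```

Call:
{"op": "arm_command", "data": {"series": [[-23,31.5,-6.5,4.3,1],[-21,33,-6.5,4.3,1],[-18,34.5,-6.5,4.3,1],[-15.5,36,-6.5,4.3,1],[-13,37,-6.5,4.3,1]]}}

```text
clock: 1.32
eef_pos: [0.2898, 0.4462, 0.2555]
tool_rot: [0.896, 0.443, 0.0, -0.0]
contact_force: [0.4, 0.0, 0.0]
opening: 0.0878
```

Call:
{"op": "arm_command", "data": {"series": [[-10,38,-6.5,4.3,1],[-7,38.5,-6.5,4.3,1],[-4,39,-6.5,4.3,1],[-1.5,39,-6.5,4.3,1],[1.5,39,-6.5,4.3,1]]}}

```text
clock: 1.73
eef_pos: [0.4105, 0.2918, 0.2883]
tool_rot: [0.963, 0.268, 0.0, -0.0]
contact_force: [-0.0, 0.5, 0.0]
opening: 0.0879
```

Call:
{"op": "arm_command", "data": {"series": [[4.5,39,-6.5,4.3,1],[7.5,38.5,-6.5,4.3,1],[10,37.5,-6.5,4.3,1],[13,37,-6.5,4.3,1],[15.5,36,-6.5,4.3,1]]}}

```text
clock: 2.15
eef_pos: [0.5304, 0.1369, 0.3208]
tool_rot: [0.997, 0.084, 0.0, -0.0]
contact_force: [-0.9, 0.4, -0.3]
opening: 0.0877
```

Call:
{"op": "arm_command", "data": {"series": [[0,0,0,0,1],[0,0,0,0,1]]}}

```text
clock: 2.32
eef_pos: [0.5304, 0.1373, 0.3203]
tool_rot: [0.996, 0.084, 0.0, -0.0]
contact_force: [-0.9, 0.7, -0.0]
opening: 0.088
```

```bash
python3 - <<'E'
from h import *
s=st(); print(yaw(s))
c=vision.read_camera("wrist"); save("w1.png",c["color"])
T=c["extrinsics"]; print(np.round(T,3)); 
for q,z in dict(ring_centre=.095,viewer=0).items():
    for r in vision.pinpoint("wrist",q): print(q,r["conf"],r["point"],onz(c,r["point"],z))
E
```

```text
t 2.32 p [0.5304 0.1373 0.3203] R [[0.986, 0.167, 0.001], [0.167, -0.986, -0.0]] F [-0.9  0.7 -0. ] M [-0.1   0.03  0.03] open 0.088
9.63887742371196
[[ 0.986  0.161  0.05   0.517]
 [ 0.168 -0.943 -0.288  0.216]
 [ 0.     0.293 -0.956  0.482]
 [ 0.     0.     0.     1.   ]]
ring_centre 0.62 [304.2, 182.2] [0.56550574 0.13782495 0.095     ]
ring_centre 0.38 [248.1, 336.1] [ 0.52508973 -0.12726766  0.095     ]
viewer 0.62 [296.4, 171.0] [0.56075084 0.13525552 0.        ]
```

View pics/w1.png

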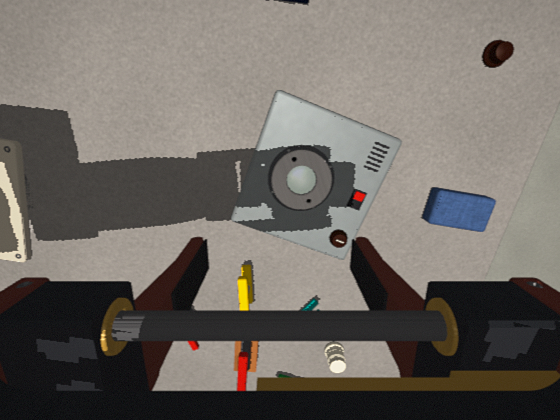

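The wrist view shows the ring at (301,181) with its holes at about (294,158) and (309,205). I'll refine this numerically and plan the leg to the rest.

```bash
python3 - <<'E'
from h import *
c=vision.read_camera("wrist"); g=cv2.cvtColor(c["color"],cv2.COLOR_RGB2GRAY).astype(float)
def cen(u,v,r=6):
    p=g[v-r:v+r+1,u-r:u+r+1]; w=np.clip(np.percentile(p,50)-18-p,0,None); Y,X=np.mgrid[v-r:v+r+1,u-r:u+r+1]; return np.array([(w*X).sum(),(w*Y).sum()])/w.sum()
P=[cen(294,158),cen(309,205)]; W=[onz(c,p,.095) for p in P]; print(P,W)
d=W[0]-W[1]; print("mid",(W[0]+W[1])/2,"len",np.linalg.norm(d),"ang",np.degrees(np.arctan2(d[1],d[0])))
plan([.527,-.16,.25],0,10)
E
```

```text
[array([293.89858357, 158.35637394]), array([309.86145405, 205.88340192])] [array([0.54332232, 0.16966839, 0.095     ]), array([0.57764778, 0.10862999, 0.095     ])]
mid [0.56048505 0.13914919 0.095     ] len 0.0700280108760783 ang 119.35158843076503
[-5.3, 29.5, 7.0, 1.0, 1],[-4.8, 29.6, 7.0, 1.0, 1],[-4.3, 29.7, 7.0, 1.0, 1],[-3.8, 29.7, 7.0, 1.0, 1],[-3.3, 29.8, 7.0, 1.0, 1],
[-2.7, 29.9, 7.0, 1.0, 1],[-2.2, 29.9, 7.0, 1.0, 1],[-1.7, 29.9, 7.0, 1.0, 1],[-1.2, 30.0, 7.0, 1.0, 1],[-0.7, 30.0, 7.0, 1.0, 1],
```

Call:
{"op": "arm_command", "data": {"series": [[-5,29.5,7,1,1],[-5,29.5,7,1,1],[-4,29.5,7,1,1],[-4,29.5,7,1,1],[-3,30,7,1,1]]}}

```text
clock: 2.93
eef_pos: [0.5281, -0.0104, 0.2848]
tool_rot: [0.999, 0.043, -0.0, -0.0]
contact_force: [0.8, 0.4, 0.3]
opening: 0.0877
```

Call:
{"op": "arm_command", "data": {"series": [[-3,30,7,1,1],[-2,30,7,1,1],[-2,30,7,1,1],[-1,30,7,1,1],[-1,30,7,1,1]]}}

```text
clock: 3.35
eef_pos: [0.527, -0.1609, 0.2498]
tool_rot: [1.0, -0.001, -0.0, -0.0]
contact_force: [0.7, -0.3, -0.7]
opening: 0.0881
```

Call:
{"op": "arm_command", "data": {"series": [[0,0,0,0,1],[0,0,0,0,1]]}}

```text
clock: 3.52
eef_pos: [0.5268, -0.1607, 0.2496]
tool_rot: [1.0, -0.002, -0.001, -0.0]
contact_force: [-0.0, -0.4, 0.2]
opening: 0.088
```

```bash
python3 - <<'E'
from h import *
a=cv2.imread("pics/w1.png")[130:235,240:365]; a=cv2.resize(a,None,fx=4,fy=4,interpolation=2)
s=st(); print(yaw(s))
c=vision.read_camera("wrist"); save("w2.png",c["color"])
for q,z in dict(rest_top=.03,spanner_grip=.0865,prong_a=.0235,spanner=.0235).items():
    for r in vision.pinpoint("wrist",q): print(q,round(r["conf"],2),np.round(r["point"]),np.round(onz(c,r["point"],z)[:2],4))
hsv=cv2.cvtColor(c["color"],cv2.COLOR_RGB2HSV); m=(((hsv[...,0]<6)|(hsv[...,0]>174))&(hsv[...,1]>180)&(hsv[...,2]>90)).astype(np.uint8)
n,l,stt,ce=cv2.connectedComponentsWithStats(m)
for i in range(1,n):
    if stt[i,4]>150:
        r=cv2.minAreaRect(np.argwhere(l==i)[:,::-1].astype(np.float32)); b=cv2.boxPoints(r)
        w=np.array([onz(c,p,.0935)[:2] for p in b]); print(stt[i],ce[i],onz(c,r[0],.0935)); e=[w[1]-w[0],w[2]-w[1]]; e=max(e,key=np.linalg.norm); print(np.round(w,4).tolist(),"len",np.linalg.norm(e),"ang",np.degrees(np.arctan2(e[1],e[0])))
im=np.zeros((420,800,3),np.uint8); im[:,:500]=a; k=cv2.resize(c["color"][:,:,::-1],(300,225)); im[:225,500:]=k
cv2.imwrite("pics/v4.png",im)
E
```

```text
t 3.52 p [ 0.5268 -0.1607  0.2496] R [[1.0, -0.004, -0.001], [-0.004, -1.0, -0.001]] F [-0.  -0.4  0.2] M [-0.03  0.06 -0.01] open 0.088
-0.20365288754241098
rest_top 0.73 [277. 220.] [ 0.5237 -0.2193]
rest_top 0.19 [254. 330.] [ 0.4859 -0.4043]
spanner_grip 0.77 [198. 200.] [ 0.4325 -0.1738]
spanner_grip 0.72 [360. 286.] [ 0.6296 -0.2886]
spanner_grip 0.71 [277. 236.] [ 0.5238 -0.2185]
spanner_grip 0.62 [358. 151.] [ 0.615  -0.1175]
spanner_grip 0.61 [261. 121.] [ 0.5076 -0.085 ]
spanner_grip 0.27 [252. 329.] [ 0.4898 -0.3541]
prong_a 0.96 [257.  97.] [ 0.5    -0.0564]
prong_a 0.9 [191. 175.] [ 0.4077 -0.1564]
prong_a 0.9 [341. 166.] [ 0.6098 -0.1436]
prong_a 0.86 [329. 262.] [ 0.6013 -0.2871]
prong_a 0.8 [277. 194.] [ 0.5243 -0.1832]
prong_a 0.8 [216. 203.] [ 0.4385 -0.1951]
prong_a 0.71 [358. 134.] [ 0.6294 -0.1024]
prong_a 0.68 [281. 239.] [ 0.529  -0.2505]
prong_a 0.68 [275. 144.] [ 0.5217 -0.1155]
spanner 0.87 [282. 216.] [ 0.5302 -0.2157]
spanner 0.84 [202. 191.] [ 0.4211 -0.1784]
spanner 0.77 [264. 117.] [ 0.5083 -0.0812]
spanner 0.73 [350. 148.] [ 0.6205 -0.1208]
spanner 0.67 [350. 262.] [ 0.6316 -0.2872]
[176 176  37  46 435] [194.1862069  198.42298851] [ 0.43056415 -0.16923608  0.0935    ]
[[0.4112, -0.1478], [0.4199, -0.1418], [0.4506, -0.1915], [0.4417, -0.198]] len 0.05843355909146028 ang -58.29859723946933
[268 199  19  71 852] [277.60093897 233.50586854] [ 0.52533728 -0.21304744  0.0935    ]
[[0.5136, -0.1707], [0.5283, -0.169], [0.538, -0.2587], [0.5222, -0.2607]] len 0.09016700087705513 ang -83.80209328992291
```

View pics/v4.png

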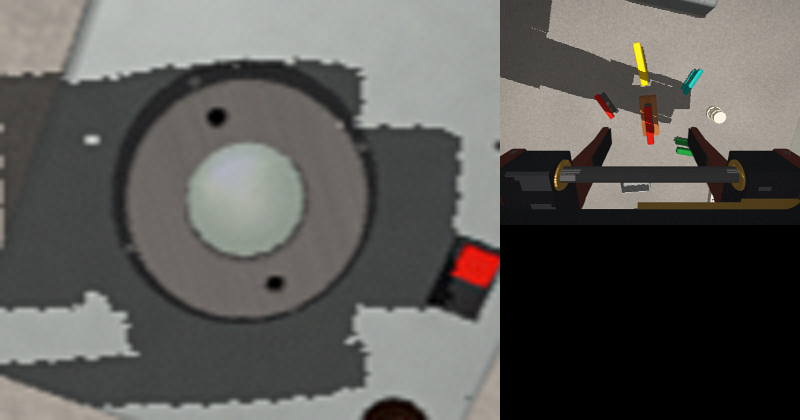

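Crop shows the holes at crop (217,117) and (275,283), i.e. pixels (294.2,159.2) and (308.8,200.8); my earlier second centroid was on the shadow. The inset confirms the large red spanner in oak at pixel (278,233). Next comes the grasp.

Call:
{"op": "arm_command", "data": {"series": [[-2,28,10,-6,1],[-3,28.5,20,0,1],[0,0,35,0,1],[0,0,35,0,1],[0,0,30,0,1]]}}

```text
clock: 4.18
eef_pos: [0.525, -0.2172, 0.1189]
tool_rot: [0.999, 0.051, 0.0, 0.0]
contact_force: [-0.0, 0.1, 0.5]
opening: 0.088
```

```bash
python3 - <<'E'
from h import *
s=st(); print(yaw(s))
T=np.array([[0.986,.161,.05,.517],[.168,-.943,-.288,.216],[0,.293,-.956,.482],[0,0,0,1]])
c=vision.read_camera("wrist"); save("w3.png",c["color"])
c1=dict(mtx=c["mtx"],extrinsics=T); W=[onz(c1,p,.095) for p in((294.25,159.25),(308.75,200.75))]; d=W[0]-W[1]
print("mid",(W[0]+W[1])/2,"len",np.linalg.norm(d),"ang",np.degrees(np.arctan2(d[1],d[0])))
# predicted image of TCP axis points
p=s["eef_pos"]; print("axis px",proj(c,[p[0],p[1],.0935]))
E
```

```text
t 4.18 p [ 0.525  -0.2172  0.1189] R [[0.995, 0.102, 0.0], [0.102, -0.995, 0.0]] F [-0.   0.1  0.5] M [-0.05  0.11 -0.01] open 0.088
5.84971293926981
mid [0.56163507 0.13970152 0.095     ] len 0.06129325176641099 ang 119.78958027952358
axis px [278.6409629  236.52248233]
```

View pics/w3.png

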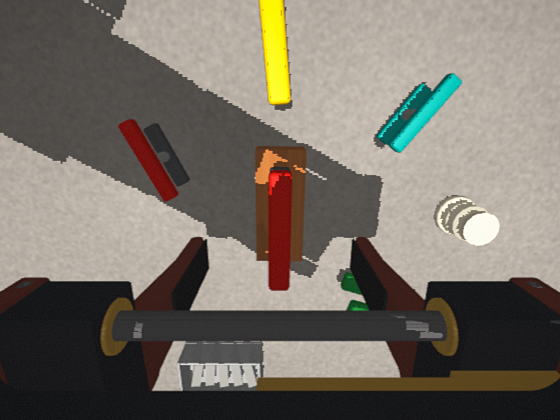

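The handle is centred between the jaws (column 280, rows 170–291) and parallel to the pads, so I'll descend and grip.

Call:
{"op": "arm_command", "data": {"series": [[0,0,25,0,1],[0,0,20,0,1],[0,0,6,0,1],[0,0,0,0,1]]}}

```text
clock: 4.57
eef_pos: [0.5246, -0.2168, 0.0686]
tool_rot: [0.999, 0.051, -0.001, -0.001]
contact_force: [1.0, 0.2, 0.2]
opening: 0.0875
```

Call:
{"op": "arm_command", "data": {"series": [[0,0,0,0,-1],[0,0,0,0,-1],[0,0,0,0,-1],[0,0,0,0,-1],[0,0,0,0,-1]], "newtons": 60}}

```text
clock: 4.98
eef_pos: [0.5255, -0.218, 0.0701]
tool_rot: [0.999, 0.051, 0.001, 0.0]
contact_force: [-0.2, -0.2, 0.2]
opening: 0.0578
```

Call:
{"op": "arm_command", "data": {"series": [[0,0,0,0,-1],[0,0,0,0,-1],[0,0,0,0,-1],[0,0,0,0,-1],[0,0,0,0,-1]]}}

```text
clock: 5.4
eef_pos: [0.525, -0.2178, 0.0691]
tool_rot: [0.999, 0.051, -0.0, -0.0]
contact_force: [-0.3, 0.4, 0.1]
opening: 0.0246
```

```bash
python3 -c "
from h import *
s=st();print(yaw(s),s['joint_positions'])"
```

```text
t 5.4 p [ 0.525  -0.2178  0.0691] R [[0.995, 0.101, -0.0], [0.101, -0.995, -0.0]] F [-0.3  0.4  0.1] M [-0.08  0.09 -0.01] open 0.0246
5.810637566199562 [-4.14151581e-01  5.60019735e-01  1.84300358e+00 -1.28568625e-05
  7.38720898e-01 -5.15556828e-01]
```

Call:
{"op": "arm_command", "data": {"series": [[0,0,0,0,-1],[0,0,0,0,-1],[0,0,0,0,-1],[0,0,0,0,-1],[0,0,0,0,-1]]}}

```text
clock: 5.82
eef_pos: [0.525, -0.2178, 0.0691]
tool_rot: [0.999, 0.051, -0.0, -0.0]
contact_force: [0.2, -1.0, -0.7]
opening: 0.0154
```

```bash
python3 -c "
from h import *
s=st()"
```

```text
t 5.82 p [ 0.525  -0.2178  0.0691] R [[0.995, 0.101, -0.0], [0.101, -0.995, -0.0]] F [ 0.2 -1.  -0.7] M [-0.13  0.07  0.05] open 0.0154
```

Call:
{"op": "arm_command", "data": {"series": [[0,0,-8,0,-1],[0,0,-12,0,-1],[0,0,-30,0,-1],[0,0,-40,0,-1],[0,0,-40,0,-1]]}}

```text
clock: 6.23
eef_pos: [0.5241, -0.2173, 0.2008]
tool_rot: [0.999, 0.051, -0.001, -0.0]
contact_force: [1.8, -0.5, -2.3]
opening: 0.0154
```

```bash
python3 -c "
from h import *
s=st(); t=[.57,.09,.22]; plan(t,30,13,g=-1)"
```

```text
t 6.23 p [ 0.5241 -0.2173  0.2008] R [[0.995, 0.101, -0.002], [0.101, -0.995, -0.001]] F [ 1.8 -0.5 -2.3] M [-0.12  0.    0.01] open 0.0154
[5.9, -23.2, -1.5, -1.9, -1],[6.7, -23.0, -1.5, -1.9, -1],[7.4, -22.7, -1.5, -1.9, -1],[8.1, -22.5, -1.5, -1.9, -1],[8.9, -22.2, -1.5, -1.9, -1],
[9.6, -21.9, -1.5, -1.9, -1],[10.3, -21.6, -1.5, -1.9, -1],[11.0, -21.2, -1.5, -1.9, -1],[11.7, -20.9, -1.5, -1.9, -1],[12.3, -20.5, -1.5, -1.9, -1],
[13.0, -20.1, -1.5, -1.9, -1],[13.6, -19.6, -1.5, -1.9, -1],[14.3, -19.2, -1.5, -1.9, -1],
```

```bash
python3 -c "
from h import *
s=st(); t=[.597,.079,.22]; plan(t,29.8,10,g=-1)"
```

```text
t 6.23 p [ 0.5241 -0.2173  0.2008] R [[0.995, 0.101, -0.002], [0.101, -0.995, -0.001]] F [ 1.8 -0.5 -2.3] M [-0.12  0.    0.01] open 0.0154
[10.3, -28.7, -1.9, -2.4, -1],[11.4, -28.3, -1.9, -2.4, -1],[12.6, -27.8, -1.9, -2.4, -1],[13.8, -27.2, -1.9, -2.4, -1],[14.9, -26.6, -1.9, -2.4, -1],
[16.0, -26.0, -1.9, -2.4, -1],[17.1, -25.3, -1.9, -2.4, -1],[18.1, -24.6, -1.9, -2.4, -1],[19.1, -23.8, -1.9, -2.4, -1],[20.1, -23.0, -1.9, -2.4, -1],
```

Call:
{"op": "arm_command", "data": {"series": [[10,-28.5,-2,-2.4,-1],[11.5,-28.5,-2,-2.4,-1],[12.5,-28,-2,-2.4,-1],[14,-27,-2,-2.4,-1],[15,-26.5,-2,-2.4,-1]]}}

```text
clock: 6.65
eef_pos: [0.5616, -0.0684, 0.2106]
tool_rot: [0.988, 0.156, 0.001, 0.0]
contact_force: [-0.5, 0.2, -2.6]
opening: 0.0154
```

Call:
{"op": "arm_command", "data": {"series": [[16,-26,-2,-2.4,-1],[17,-25.5,-2,-2.4,-1],[18,-24.5,-2,-2.4,-1],[19,-24,-2,-2.4,-1],[20,-23,-2,-2.4,-1]]}}

```text
clock: 7.07
eef_pos: [0.5973, 0.0802, 0.2205]
tool_rot: [0.966, 0.258, 0.0, 0.0]
contact_force: [-0.2, 0.0, -3.1]
opening: 0.0157
```

Call:
{"op": "arm_command", "data": {"series": [[0,0,0,0,-1],[0,0,0,0,-1],[0,0,0,0,-1]]}}

```text
clock: 7.32
eef_pos: [0.5969, 0.0784, 0.2196]
tool_rot: [0.966, 0.257, -0.0, 0.0]
contact_force: [-0.4, 0.4, -2.4]
opening: 0.0156
```

```bash
python3 - <<'E'
from h import *
s=st(); print(yaw(s))
c=vision.read_camera("wrist"); save("w4.png",c["color"]); np.savez("w4.npz",m=c["mtx"],T=c["extrinsics"],p=s["eef_pos"])
for q in("prong_a","ring_centre"):
    for r in vision.pinpoint("wrist",q): print(q,round(r["conf"],2),np.round(r["point"],1),onz(c,r["point"],.095))
E
```

```text
t 7.32 p [0.5969 0.0784 0.2196] R [[0.868, 0.497, -0.0], [0.497, -0.868, 0.0]] F [-0.4  0.4 -2.4] M [-0.04  0.07  0.  ] open 0.0156
29.818180287658272
prong_a 0.95 [ 80.6 252.5] [ 0.44020025 -0.08231038  0.095     ]
prong_a 0.93 [170.1 224.4] [ 0.51152475 -0.00369713  0.095     ]
prong_a 0.71 [278.2 186.9] [0.59021776 0.08829634 0.095     ]
prong_a 0.64 [ 92.4 283.5] [ 0.4641909  -0.11286655  0.095     ]
prong_a 0.58 [165.6 263.2] [ 0.52557495 -0.04819821  0.095     ]
ring_centre 0.92 [278.7 126.5] [0.56125052 0.13979779 0.095     ]
ring_centre 0.6 [279.4 124.9] [0.56109662 0.1414053  0.095     ]
```

View pics/w4.png

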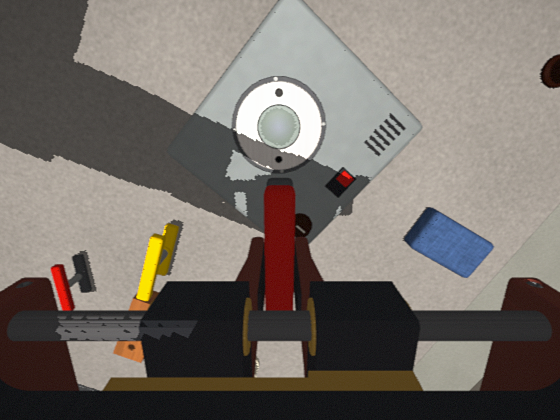

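The picture shows the ring at (279,126), its holes at (279,92) and (279,159) in line with the handle at column 280, and the yoke end just visible at row 180. I'll measure the holes and the spanner's offset in the grip.

```bash
python3 - <<'E'
from h import *
z=np.load("w4.npz"); c=dict(mtx=z["m"],extrinsics=z["T"]); p=z["p"]; im=cv2.imread("pics/w4.png"); g=cv2.cvtColor(im,6).astype(float)
def cen(u,v,r):
    q=g[v-r:v+r+1,u-r:u+r+1]; w=np.clip(np.median(q)*.75-q,0,None); Y,X=np.mgrid[v-r:v+r+1,u-r:u+r+1]; return np.array([(w*X).sum(),(w*Y).sum()])/w.sum()
a=np.radians(29.82); X=np.array([np.cos(a),np.sin(a)]); Y=np.array([X[1],-X[0]])
tool=lambda w:np.round(np.array([(w[:2]-p[:2])@X,(w[:2]-p[:2])@Y])*1e3,2)
W=[]
for uv in((279,92),(279,159)):
    q=cen(*uv,6); w=onz(c,q,.095); W.append(w); print(q,w,tool(w))
d=W[0]-W[1]; m=(W[0]+W[1])/2; print("mid",m,tool(m),"len",np.linalg.norm(d),"ang",np.degrees(np.arctan2(d[1],d[0])))
print("col280 rows 170-200",[(r,*im[r,280]) for r in range(172,194)])
hsv=cv2.cvtColor(im,cv2.COLOR_BGR2HSV); red=((hsv[...,0]<8)|(hsv[...,0]>172))&(hsv[...,1]>170)&(hsv[...,2]>70)
for r in(192,210,230,250,270):
    cs=np.where(red[r,250:310])[0]+250
    print(r,cs.min(),cs.max(),[tool(onz(c,(u,r),p[2]+.0245)) for u in(cs.min()-.5,cs.max()+.5)])
for r in range(178,192,2): print(r,"top",tool(onz(c,(280,r),p[2]+.0245)),"bot",tool(onz(c,(280,r),p[2]+.0105)),"yoketop",tool(onz(c,(280,r),p[2]-.027)),"yokebot",tool(onz(c,(280,r),p[2]-.039)))
cv2.imwrite("pics/v7.png",cv2.resize(im[70:200,215:345],None,fx=4.5,fy=4.5,interpolation=2))
E
```

```text
[278.56023126  92.16794617] [0.54591861 0.16625867 0.095     ] [  -0.57 -101.58]
[278.23325635 158.9017426 ] [0.57618213 0.11285178 0.095     ] [ -0.87 -40.2 ]
mid [0.56105037 0.13955522 0.095     ] [ -0.72 -70.89] len 0.061385471097891525 ang 119.53846860534885
col280 rows 170-200 [(172, np.uint8(58), np.uint8(59), np.uint8(61)), (173, np.uint8(56), np.uint8(56), np.uint8(55)), (174, np.uint8(77), np.uint8(77), np.uint8(74)), (175, np.uint8(75), np.uint8(77), np.uint8(75)), (176, np.uint8(75), np.uint8(76), np.uint8(73)), (177, np.uint8(65), np.uint8(66), np.uint8(66)), (178, np.uint8(38), np.uint8(37), np.uint8(36)), (179, np.uint8(38), np.uint8(37), np.uint8(37)), (180, np.uint8(42), np.uint8(40), np.uint8(40)), (181, np.uint8(44), np.uint8(42), np.uint8(42)), (182, np.uint8(43), np.uint8(43), np.uint8(41)), (183, np.uint8(43), np.uint8(43), np.uint8(36)), (184, np.uint8(43), np.uint8(42), np.uint8(46)), (185, np.uint8(21), np.uint8(22), np.uint8(84)), (186, np.uint8(11), np.uint8(12), np.uint8(95)), (187, np.uint8(20), np.uint8(21), np.uint8(97)), (188, np.uint8(9), np.uint8(14),
[... 513 characters left out ...]
0 265 293 [array([-7.68, -2.06]), array([ 7.73, -2.08])]
178 top [  0.47 -51.74] bot [  0.51 -48.86] yoketop [  0.62 -41.15] yokebot [  0.65 -38.69]
180 top [  0.47 -50.76] bot [  0.51 -47.78] yoketop [  0.62 -39.81] yokebot [  0.66 -37.25]
182 top [  0.47 -49.78] bot [  0.52 -46.7 ] yoketop [  0.62 -38.45] yokebot [  0.66 -35.81]
184 top [  0.48 -48.79] bot [  0.52 -45.61] yoketop [  0.63 -37.09] yokebot [  0.66 -34.37]
186 top [  0.48 -47.8 ] bot [  0.52 -44.52] yoketop [  0.63 -35.73] yokebot [  0.67 -32.92]
188 top [  0.48 -46.8 ] bot [  0.52 -43.42] yoketop [  0.63 -34.36] yokebot [  0.67 -31.46]
190 top [  0.48 -45.8 ] bot [  0.52 -42.32] yoketop [  0.63 -32.98] yokebot [  0.67 -30.  ]
```

View pics/v7.png

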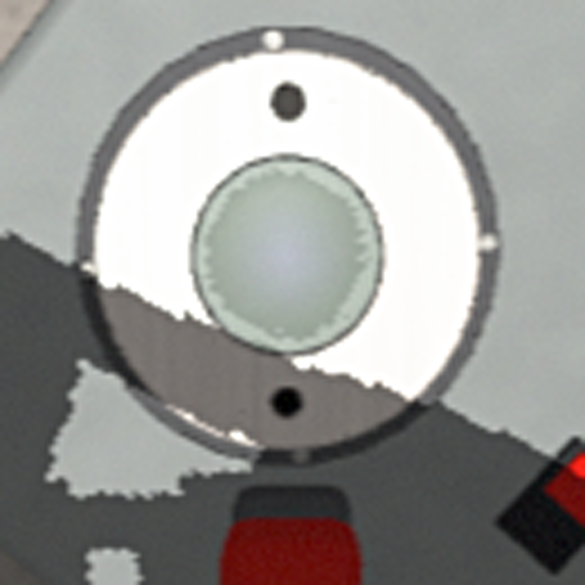

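Call:
{"op": "arm_command", "data": {"series": [[0,-25,0,0,-1],[-0.8,-25,0,0,-1],[0,-20.7,0,0,-1],[0,0,30,0,-1],[0,0,25,0,-1]]}}

```text
clock: 7.88
eef_pos: [0.5619, 0.1398, 0.1648]
tool_rot: [0.966, 0.257, 0.002, 0.0]
contact_force: [0.9, -0.2, -3.5]
opening: 0.0154
```

Call:
{"op": "arm_command", "data": {"series": [[0,0,12,0,-1],[0,0,6,0,-1],[0,0,0,0,-1],[0,0,0,0,-1]]}}

```text
clock: 8.22
eef_pos: [0.5622, 0.1391, 0.1468]
tool_rot: [0.966, 0.257, 0.0, 0.0]
contact_force: [0.4, -0.2, -2.9]
opening: 0.016
```

```bash
python3 - <<'E'
from h import *
s=st(); print(yaw(s))
c=vision.read_camera("wrist"); save("w5.png",c["color"])
E
```

```text
t 8.22 p [0.5622 0.1391 0.1468] R [[0.868, 0.496, 0.001], [0.496, -0.868, 0.0]] F [ 0.4 -0.2 -2.9] M [-0.08  0.05  0.01] open 0.016
29.75539789016633
```

Call:
{"op": "arm_command", "data": {"series": [[0,0,3,0,-1],[0,0,2,0,-1],[0,0,1,0,-1],[0,0,1,0,-1],[0,0,0,0,-1]]}}

```text
clock: 8.68
eef_pos: [0.5614, 0.1396, 0.1392]
tool_rot: [0.966, 0.257, -0.0, 0.0]
contact_force: [0.7, 0.2, -2.6]
opening: 0.0154
```

Call:
{"op": "arm_command", "data": {"series": [[0,0,1,0,-1],[0,0,0,0,-1]]}}

```text
clock: 8.85
eef_pos: [0.5615, 0.1397, 0.1381]
tool_rot: [0.966, 0.257, -0.0, -0.0]
contact_force: [-0.2, 0.1, -2.6]
opening: 0.0153
```

Call:
{"op": "arm_command", "data": {"series": [[0,0,1,0,-1],[0,0,1,0,-1],[0,0,0.5,0,-1],[0,0,0,0,-1]]}}

```text
clock: 9.18
eef_pos: [0.5614, 0.1396, 0.1355]
tool_rot: [0.966, 0.257, -0.0, 0.0]
contact_force: [-0.9, 0.3, -2.5]
opening: 0.0157
```

Call:
{"op": "arm_command", "data": {"series": [[0,0,0.5,0,-1],[0,0,0.5,0,-1],[0,0,0,0,-1]]}}

```text
clock: 9.43
eef_pos: [0.5615, 0.1396, 0.1346]
tool_rot: [0.966, 0.257, -0.0, -0.0]
contact_force: [-0.5, -0.1, -3.1]
opening: 0.0154
```

Call:
{"op": "arm_command", "data": {"series": [[0,0,0.5,0,-1],[0,0,0,0,-1]]}}

```text
clock: 9.6
eef_pos: [0.5615, 0.1396, 0.1341]
tool_rot: [0.966, 0.257, -0.0, -0.0]
contact_force: [0.0, -0.3, -3.1]
opening: 0.0157
```

Still free. I'll keep going down gently until the yoke meets the face.

Call:
{"op": "arm_command", "data": {"series": [[0,0,0.5,0,-1],[0,0,0,0,-1]]}}

```text
clock: 9.77
eef_pos: [0.5616, 0.1396, 0.134]
tool_rot: [0.966, 0.257, 0.0, 0.0]
contact_force: [-2.0, -0.9, 2.0]
opening: 0.0157
```

Call:
{"op": "arm_command", "data": {"series": [[0,0,0.4,0,-1],[0,0,0,0,-1]]}}

```text
clock: 9.93
eef_pos: [0.5617, 0.1397, 0.134]
tool_rot: [0.966, 0.257, 0.0, 0.0]
contact_force: [-2.7, -0.2, 4.7]
opening: 0.0155
```

```bash
python3 -c "
from h import *
s=st();print(yaw(s))"
```

```text
t 9.93 p [0.5617 0.1397 0.134 ] R [[0.868, 0.497, 0.0], [0.497, -0.868, 0.0]] F [-2.7 -0.2  4.7] M [-0.18  0.49 -0.03] open 0.0155
29.818938239673752
```

Seated: the yoke touched at TCP z = 0.134, as computed, pressing about 7 N. I'll start turning clockwise.

Call:
{"op": "arm_command", "data": {"series": [[0,0,0,2,-1],[0,0,0,2,-1],[0,0,0,2,-1],[0,0,0,2,-1],[0,0,0,0,-1]]}}

```text
clock: 10.35
eef_pos: [0.5614, 0.1394, 0.134]
tool_rot: [0.982, 0.189, -0.0, 0.0]
contact_force: [-3.1, -0.6, 5.9]
opening: 0.0155
```

```bash
python3 -c "
from h import *
s=st();print(yaw(s))"
```

```text
t 10.35 p [0.5614 0.1394 0.134 ] R [[0.929, 0.371, -0.0], [0.371, -0.929, 0.0]] F [-3.1 -0.6  5.9] M [-0.37  0.64  0.26] open 0.0155
21.764944646913023
```

Call:
{"op": "arm_command", "data": {"series": [[0,0,0,2,-1],[0,0,0,2,-1],[0,0,0,2,-1],[0,0,0,0,-1]]}}

```text
clock: 10.68
eef_pos: [0.5614, 0.1394, 0.134]
tool_rot: [0.991, 0.137, -0.0, 0.0]
contact_force: [-3.5, -1.6, 6.4]
opening: 0.0156
```

```bash
python3 -c "
from h import *
s=st();print(yaw(s))"
```

```text
t 10.68 p [0.5614 0.1394 0.134 ] R [[0.962, 0.272, -0.0], [0.272, -0.962, 0.0]] F [-3.5 -1.6  6.4] M [-0.34  0.72  0.28] open 0.0156
15.766864136685435
```

Call:
{"op": "arm_command", "data": {"series": [[0,0,0,2,-1],[0,0,0,2,-1],[0,0,0,0,-1]]}}

```text
clock: 10.93
eef_pos: [0.5613, 0.1394, 0.134]
tool_rot: [0.995, 0.102, -0.0, 0.0]
contact_force: [-3.7, -2.0, 7.7]
opening: 0.0153
```

```bash
python3 - <<'E'
from h import *
s=st();print(yaw(s))
c=vision.read_camera("wrist"); im=c["color"]; save("w6.png",im); a=cv2.imread("pics/w5.png")[60:320,150:410,::-1]
save("v8.png",cv2.resize(np.hstack([a,im[60:320,150:410]]),None,fx=1.53,fy=1.53,interpolation=2))
E
```

```text
t 10.93 p [0.5613 0.1394 0.134 ] R [[0.979, 0.204, -0.0], [0.204, -0.979, 0.001]] F [-3.7 -2.   7.7] M [-0.39  0.71  0.27] open 0.0153
11.763393098011434
```

View pics/v8.png

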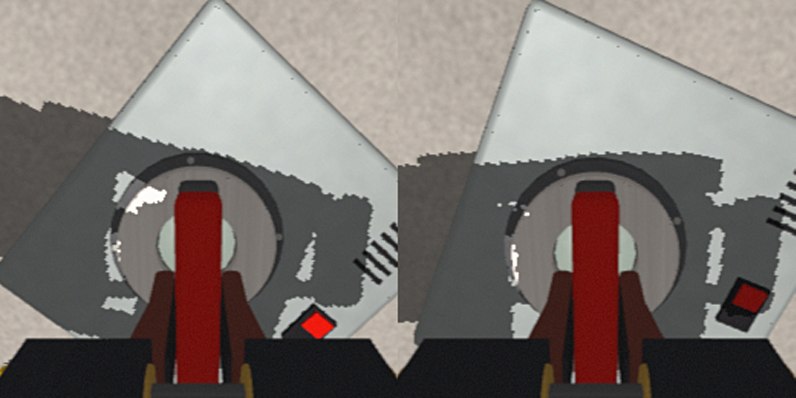

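The handle is still square in the jaws, and the ring's brushed grain has turned with the tool, so the ring follows. I'll ease the press slightly and go on.

Call:
{"op": "arm_command", "data": {"series": [[0,0,-0.2,1,-1],[0,0,0,1.5,-1],[0,0,0,0,-1]]}}

```text
clock: 11.23
eef_pos: [0.5613, 0.1394, 0.134]
tool_rot: [0.997, 0.081, -0.0, 0.0]
contact_force: [-3.7, -1.5, 5.6]
opening: 0.0154
```

```bash
python3 -c "
from h import *
s=st();print(yaw(s))"
```

```text
t 11.23 p [0.5613 0.1394 0.134 ] R [[0.987, 0.161, -0.0], [0.161, -0.987, 0.0]] F [-3.7 -1.5  5.6] M [-0.37  0.73  0.35] open 0.0154
9.280346546299421
```

Call:
{"op": "arm_command", "data": {"series": [[0,0,0,1,-1],[0,0,0,1,-1],[0,0,0,0,-1]]}}

```text
clock: 11.48
eef_pos: [0.5613, 0.1394, 0.134]
tool_rot: [0.998, 0.064, -0.0, 0.0]
contact_force: [-2.5, -2.7, 5.9]
opening: 0.0154
```

```bash
python3 -c "
from h import *
s=st();print(yaw(s))"
```

```text
t 11.48 p [0.5613 0.1394 0.134 ] R [[0.992, 0.127, -0.0], [0.127, -0.992, 0.001]] F [-2.5 -2.7  5.9] M [-0.38  0.7   0.34] open 0.0154
7.310611094051273
```

Call:
{"op": "arm_command", "data": {"series": [[0,0,0,1,-1],[0,0,0,1,-1],[0,0,0,0,-1]]}}

```text
clock: 11.73
eef_pos: [0.5612, 0.1394, 0.134]
tool_rot: [0.999, 0.046, -0.0, 0.0]
contact_force: [-2.2, -1.8, 4.8]
opening: 0.0154
```

```bash
python3 -c "
from h import *
s=st();print(yaw(s))"
```

```text
t 11.73 p [0.5612 0.1394 0.134 ] R [[0.996, 0.093, -0.001], [0.093, -0.996, 0.001]] F [-2.2 -1.8  4.8] M [-0.33  0.75  0.36] open 0.0154
5.30917673262234
```

Call:
{"op": "arm_command", "data": {"series": [[0,0,0,1,-1],[0,0,0,1,-1],[0,0,0,0,-1]]}}

```text
clock: 11.98
eef_pos: [0.5612, 0.1394, 0.134]
tool_rot: [1.0, 0.029, -0.0, 0.0]
contact_force: [-3.4, -2.5, 5.1]
opening: 0.0158
```

```bash
python3 -c "
from h import *
s=st();print(yaw(s))"
```

```text
t 11.98 p [0.5612 0.1394 0.134 ] R [[0.998, 0.058, -0.001], [0.058, -0.998, 0.001]] F [-3.4 -2.5  5.1] M [-0.42  0.73  0.3 ] open 0.0158
3.306289012235605
```

Call:
{"op": "arm_command", "data": {"series": [[0,0,0,1,-1],[0,0,0,1,-1],[0,0,0,0,-1]]}}

```text
clock: 12.23
eef_pos: [0.5612, 0.1394, 0.134]
tool_rot: [1.0, 0.011, -0.0, 0.0]
contact_force: [-3.2, -1.9, 5.1]
opening: 0.0156
```

```bash
python3 -c "
from h import *
s=st();print(yaw(s))"
```

```text
t 12.23 p [0.5612 0.1394 0.134 ] R [[1.0, 0.023, -0.001], [0.023, -1.0, 0.001]] F [-3.2 -1.9  5.1] M [-0.4   0.74  0.35] open 0.0156
1.3082493978773126
```

Call:
{"op": "arm_command", "data": {"series": [[0,0,0,1,-1],[0,0,0,1,-1],[0,0,0,0,-1]]}}

```text
clock: 12.48
eef_pos: [0.5612, 0.1394, 0.134]
tool_rot: [1.0, -0.006, -0.0, 0.0]
contact_force: [-3.5, -2.4, 6.2]
opening: 0.0158
```

```bash
python3 -c "
from h import *
s=st();print(yaw(s))"
```

```text
t 12.48 p [0.5612 0.1394 0.134 ] R [[1.0, -0.012, -0.001], [-0.012, -1.0, 0.001]] F [-3.5 -2.4  6.2] M [-0.42  0.75  0.34] open 0.0158
-0.6903721876951108
```

Call:
{"op": "arm_command", "data": {"series": [[0,0,0,1,-1],[0,0,0,1,-1],[0,0,0,0,-1]]}}

```text
clock: 12.73
eef_pos: [0.5612, 0.1394, 0.134]
tool_rot: [1.0, -0.023, -0.0, 0.0]
contact_force: [-3.1, -1.9, 6.4]
opening: 0.0156
```

```bash
python3 -c "
from h import *
s=st();print(yaw(s))"
```

```text
t 12.73 p [0.5612 0.1394 0.134 ] R [[0.999, -0.047, -0.001], [-0.047, -0.999, 0.001]] F [-3.1 -1.9  6.4] M [-0.37  0.82  0.31] open 0.0156
-2.6900968850370606
```

Call:
{"op": "arm_command", "data": {"series": [[0,0,0,1,-1],[0,0,0,1,-1],[0,0,0,0,-1]]}}

```text
clock: 12.98
eef_pos: [0.5611, 0.1394, 0.134]
tool_rot: [0.999, -0.041, -0.0, 0.0]
contact_force: [-4.0, -1.0, 5.5]
opening: 0.0157
```

```bash
python3 -c "
from h import *
s=st();print(yaw(s))"
```

```text
t 12.98 p [0.5611 0.1394 0.134 ] R [[0.997, -0.082, -0.001], [-0.082, -0.997, 0.001]] F [-4.  -1.   5.5] M [-0.29  0.79  0.33] open 0.0157
-4.691818724018037
```

Call:
{"op": "arm_command", "data": {"series": [[0,0,0,1,-1],[0,0,0,1,-1],[0,0,0,0,-1]]}}

```text
clock: 13.23
eef_pos: [0.5612, 0.1394, 0.134]
tool_rot: [0.998, -0.058, -0.0, 0.0]
contact_force: [-3.7, -0.7, 5.5]
opening: 0.0158
```

```bash
python3 -c "
from h import *
s=st();print(yaw(s))"
```

```text
t 13.23 p [0.5612 0.1394 0.134 ] R [[0.993, -0.117, -0.001], [-0.117, -0.993, 0.001]] F [-3.7 -0.7  5.5] M [-0.31  0.81  0.35] open 0.0158
-6.694975576096233
```

Call:
{"op": "arm_command", "data": {"series": [[0,0,0,1,-1],[0,0,0,1,-1],[0,0,0,0,-1]]}}

```text
clock: 13.48
eef_pos: [0.5611, 0.1394, 0.134]
tool_rot: [0.997, -0.076, -0.0, 0.0]
contact_force: [-3.4, -1.8, 6.2]
opening: 0.0157
```

```bash
python3 -c "
from h import *
s=st();print(yaw(s))"
```

```text
t 13.48 p [0.5611 0.1394 0.134 ] R [[0.989, -0.151, -0.001], [-0.151, -0.989, 0.001]] F [-3.4 -1.8  6.2] M [-0.29  0.85  0.35] open 0.0157
-8.691298631269872
```

Call:
{"op": "arm_command", "data": {"series": [[0,0,0,1,-1],[0,0,0,1,-1],[0,0,0,0,-1]]}}

```text
clock: 13.73
eef_pos: [0.5611, 0.1394, 0.134]
tool_rot: [0.996, -0.093, -0.0, 0.0]
contact_force: [-3.9, -1.1, 5.7]
opening: 0.015
```

```bash
python3 -c "
from h import *
s=st();print(yaw(s))"
```

```text
t 13.73 p [0.5611 0.1394 0.134 ] R [[0.983, -0.185, -0.001], [-0.185, -0.983, 0.001]] F [-3.9 -1.1  5.7] M [-0.27  0.87  0.68] open 0.015
-10.648921290502557
```

The torque has jumped from 0.35 to 0.68 N m, so the seat is met. One small step more.

Call:
{"op": "arm_command", "data": {"series": [[0,0,0,0.4,-1],[0,0,0,0,-1],[0,0,0,0,-1]]}}

```text
clock: 13.98
eef_pos: [0.5611, 0.1394, 0.134]
tool_rot: [0.995, -0.096, -0.0, 0.0]
contact_force: [-3.8, -1.5, 7.0]
opening: 0.0155
```

```bash
python3 -c "
from h import *
s=st();print(yaw(s))"
```

```text
t 13.98 p [0.5611 0.1394 0.134 ] R [[0.982, -0.19, -0.001], [-0.19, -0.982, 0.001]] F [-3.8 -1.5  7. ] M [-0.28  0.87  0.83] open 0.0155
-10.978067767706621
```

Call:
{"op": "arm_command", "data": {"series": [[0,0,0,0.4,-1],[0,0,0,0,-1],[0,0,0,0,-1]]}}

```text
clock: 14.23
eef_pos: [0.5611, 0.1394, 0.134]
tool_rot: [0.995, -0.099, -0.0, 0.0]
contact_force: [-4.1, -1.5, 5.3]
opening: 0.0156
```

```bash
python3 -c "
from h import *
s=st();print(yaw(s))"
```

```text
t 14.23 p [0.5611 0.1394 0.134 ] R [[0.98, -0.197, -0.0], [-0.197, -0.98, 0.001]] F [-4.1 -1.5  5.3] M [-0.27  0.83  0.97] open 0.0156
-11.361641744023881
```

Firm at 0.97 N m. I'll unload the torque by turning back a little within the compliance and play, then check.

Call:
{"op": "arm_command", "data": {"series": [[0,0,-0.2,-1,-1],[0,0,0,-1,-1],[0,0,0,0,-1]]}}

```text
clock: 14.48
eef_pos: [0.5611, 0.1395, 0.134]
tool_rot: [0.997, -0.082, -0.0, 0.0]
contact_force: [-3.8, -1.9, 5.8]
opening: 0.016
```

```bash
python3 -c "
from h import *
s=st();print(yaw(s))"
```

```text
t 14.48 p [0.5611 0.1395 0.134 ] R [[0.987, -0.164, -0.001], [-0.164, -0.987, 0.0]] F [-3.8 -1.9  5.8] M [-0.37  0.89  0.1 ] open 0.016
-9.42295901724731
```

Torque is nearly zero, so I'll lift straight out.

Call:
{"op": "arm_command", "data": {"series": [[0,0,-1,0,-1],[0,0,-2,0,-1],[0,0,-3,0,-1],[0,0,-4,0,-1],[0,0,-10,0,-1]]}}

```text
clock: 14.9
eef_pos: [0.5612, 0.1397, 0.1533]
tool_rot: [0.997, -0.083, -0.001, 0.0]
contact_force: [-0.0, 0.3, -2.7]
opening: 0.0149
```

Call:
{"op": "arm_command", "data": {"series": [[0,0,-30,0,-1],[0,0,-30,0,-1],[0,0,0,0,-1]]}}

```text
clock: 15.15
eef_pos: [0.5655, 0.1407, 0.2204]
tool_rot: [0.997, -0.083, 0.005, -0.002]
contact_force: [1.1, 0.4, -1.8]
opening: 0.0154
```

```bash
python3 -c "
from h import *
s=st();print(yaw(s)); plan([.597,.079,.215],-9.4,3,g=-1); plan([.525,-.147,.20],5.82,9,p0=[.597,.079,.215],t0=-9.4,g=-1)"
```

```text
t 15.15 p [0.5655 0.1407 0.2204] R [[0.986, -0.165, 0.01], [-0.165, -0.986, -0.004]] F [ 1.1  0.4 -1.8] M [ 0.04 -0.04 -0.02] open 0.0154
-9.493468671343628
[13.7, 18.5, 1.8, -0.0, -1],[13.7, 18.6, 1.8, -0.0, -1],[13.7, 18.6, 1.8, -0.0, -1],
[-3.8, 26.1, 1.7, -1.7, -1],[-4.6, 26.0, 1.7, -1.7, -1],[-5.3, 25.8, 1.7, -1.7, -1],[-6.1, 25.6, 1.7, -1.7, -1],[-6.8, 25.5, 1.7, -1.7, -1],
[-7.6, 25.2, 1.7, -1.7, -1],[-8.3, 25.0, 1.7, -1.7, -1],[-9.1, 24.7, 1.7, -1.7, -1],[-9.8, 24.5, 1.7, -1.7, -1],
```

Call:
{"op": "arm_command", "data": {"series": [[0,25,0,0,-1],[0,25,0,0,-1],[0,20,0,0,-1],[0,0,0,0,-1],[0,0,0,0,-1]]}}

```text
clock: 15.57
eef_pos: [0.5502, 0.07, 0.2141]
tool_rot: [0.996, -0.084, 0.0, -0.0]
contact_force: [0.2, 0.5, -2.5]
opening: 0.0157
```

```bash
python3 - <<'E'
from h import *
s=st(); print(yaw(s))
c=vision.read_camera("wrist"); save("w7.png",c["color"]); cv2.imwrite("pics/v9.png",cv2.resize(c["color"][60:210,200:360,::-1],None,fx=3.5,fy=3.5,interpolation=2))
plan([.525,-.150,.20],5.82,8,g=-1)
E
```

```text
t 15.57 p [0.5502 0.07   0.2141] R [[0.986, -0.167, 0.001], [-0.167, -0.986, -0.001]] F [ 0.2  0.5 -2.5] M [-0.07  0.01  0.01] open 0.0157
-9.603557769210843
[1.4, 27.7, 1.8, -1.9, -1],[0.5, 27.8, 1.8, -1.9, -1],[-0.4, 27.8, 1.8, -1.9, -1],[-1.3, 27.7, 1.8, -1.9, -1],[-2.3, 27.7, 1.8, -1.9, -1],
[-3.2, 27.6, 1.8, -1.9, -1],[-4.1, 27.5, 1.8, -1.9, -1],[-5.0, 27.3, 1.8, -1.9, -1],
```

View pics/v9.png

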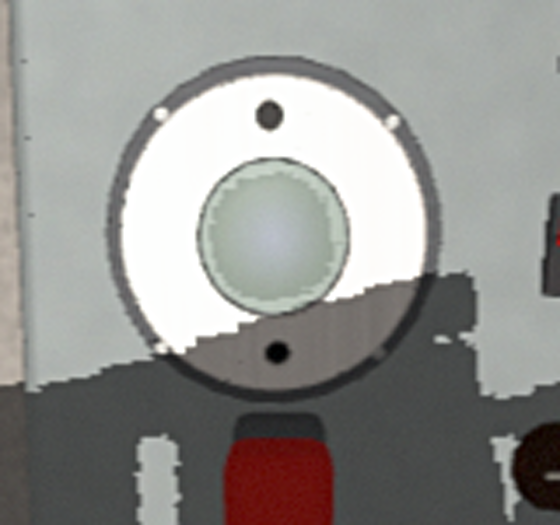

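The ring's hole line sits about 1.7° from the tool line, which fits play plus compliance. It turned about 37.5° and stayed at its seat after the lift. Next is the return to the rest.

Call:
{"op": "arm_command", "data": {"series": [[1.5,27.7,2,-1.9,-1],[0.5,27.7,2,-1.9,-1],[-0.5,27.7,2,-1.9,-1],[-1.3,27.7,2,-1.9,-1],[-2.3,27.7,2,-1.9,-1]]}}

```text
clock: 16.03
eef_pos: [0.5346, -0.0673, 0.2037]
tool_rot: [1.0, 0.002, 0.0, -0.0]
contact_force: [-0.7, 0.5, -2.3]
opening: 0.0157
```

Call:
{"op": "arm_command", "data": {"series": [[-3.2,27.6,2,-1.9,-1],[-4,27.5,2,-1.9,-1],[-5,27.3,2,-1.9,-1],[0,0,0,0,-1],[0,0,0,0,-1]]}}

```text
clock: 16.45
eef_pos: [0.5252, -0.1503, 0.1976]
tool_rot: [0.999, 0.049, 0.0, -0.0]
contact_force: [-0.7, 1.0, -1.6]
opening: 0.0155
```

```bash
python3 - <<'E'
from h import *
s=st(); print(yaw(s))
c=vision.read_camera("wrist"); save("w8.png",c["color"])
plan([.525,-.2178,.13],5.82,3,g=-1)
E
```

```text
t 16.45 p [ 0.5252 -0.1503  0.1976] R [[0.995, 0.098, 0.0], [0.098, -0.995, -0.0]] F [-0.7  1.  -1.6] M [-0.01  0.01  0.01] open 0.0155
5.600124342424099
[-2.3, 22.6, 22.5, -0.1, -1],[-2.3, 22.6, 22.5, -0.1, -1],[-2.3, 22.6, 22.5, -0.1, -1],
```

View pics/w8.png

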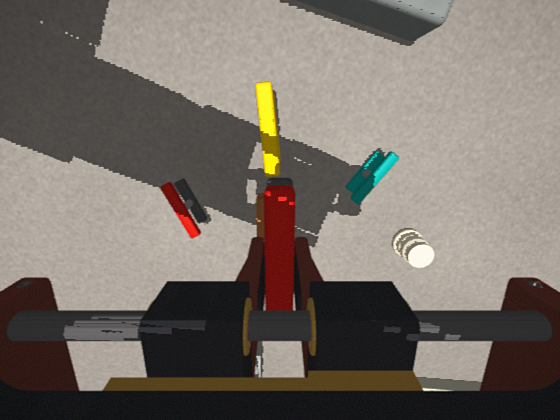

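The rest is hidden under the spanner, the handle is still square in the jaws, and the other items are untouched. I'll go to hover at the recorded grip pose.

Call:
{"op": "arm_command", "data": {"series": [[-2.3,22.6,0,-0.2,-1],[-2.3,22.6,22,0,-1],[-2.3,22.6,23,0,-1],[0,0,23,0,-1],[0,0,0,0,-1]]}}

```text
clock: 16.92
eef_pos: [0.5228, -0.2165, 0.1259]
tool_rot: [0.999, 0.051, -0.003, -0.002]
contact_force: [-0.4, 0.4, -2.6]
opening: 0.0153
```

Call:
{"op": "arm_command", "data": {"series": [[0,0,15,0,-1],[0,0,8,0,-1],[0,0,4,0,-1],[0,0,0,0,-1],[0,0,0,0,-1]]}}

```text
clock: 17.33
eef_pos: [0.5253, -0.2176, 0.1034]
tool_rot: [0.999, 0.052, 0.0, 0.0]
contact_force: [0.9, -0.4, -2.0]
opening: 0.0153
```

```bash
python3 -c "
from h import *
s=st();print(yaw(s))"
```

```text
t 17.33 p [ 0.5253 -0.2176  0.1034] R [[0.995, 0.104, 0.001], [0.104, -0.995, 0.0]] F [ 0.9 -0.4 -2. ] M [-0.05  0.08  0.02] open 0.0153
5.9631504848134345
```

Call:
{"op": "arm_command", "data": {"series": [[0,0,15,0,-1],[0,0,8,0,-1],[0,0,3,0,-1],[0,0,2,0,-1],[0,0,0,0,-1]]}}

```text
clock: 17.75
eef_pos: [0.5247, -0.2181, 0.0747]
tool_rot: [0.999, 0.052, -0.0, -0.0]
contact_force: [-0.4, 0.5, -2.3]
opening: 0.0156
```

Call:
{"op": "arm_command", "data": {"series": [[0,0,1,0,-1],[0,0,1,0,-1],[0,0,1,0,-1],[0,0,0,0,-1]]}}

```text
clock: 18.08
eef_pos: [0.5248, -0.2182, 0.0718]
tool_rot: [0.999, 0.052, 0.0, 0.0]
contact_force: [-0.2, -0.2, -2.7]
opening: 0.0157
```

```bash
python3 -c "
from h import *
s=st();print(yaw(s))"
```

```text
t 18.08 p [ 0.5248 -0.2182  0.0718] R [[0.995, 0.103, 0.0], [0.103, -0.995, 0.0]] F [-0.2 -0.2 -2.7] M [-0.11  0.07  0.01] open 0.0157
5.908265392959751
```

Prongs are in the rest's holes without contact force; I'll lower the last 3 mm.

Call:
{"op": "arm_command", "data": {"series": [[0,0,1,0,-1],[0,0,1,0,-1],[0,0,0.6,0,-1],[0,0,0,0,-1]]}}

```text
clock: 18.42
eef_pos: [0.5248, -0.2182, 0.0691]
tool_rot: [0.999, 0.052, 0.0, 0.0]
contact_force: [0.4, -0.3, -2.3]
opening: 0.0155
```

Call:
{"op": "arm_command", "data": {"series": [[0,0,0.5,0,-1],[0,0,0,0,-1]]}}

```text
clock: 18.58
eef_pos: [0.5249, -0.2182, 0.0691]
tool_rot: [0.999, 0.052, 0.0, 0.0]
contact_force: [-0.8, 1.7, 3.7]
opening: 0.0157
```

Yoke on the rest. I'll open and lift clear.

Call:
{"op": "arm_command", "data": {"series": [[0,0,0,0,0],[0,0,0,0,0],[0,0,0,0,0],[0,0,0,0,0],[0,0,0,0,0]]}}

```text
clock: 19.0
eef_pos: [0.5248, -0.2181, 0.0685]
tool_rot: [0.999, 0.052, 0.0, 0.0]
contact_force: [-0.1, 1.1, 0.5]
opening: 0.0433
```

Call:
{"op": "arm_command", "data": {"series": [[0,0,-5,0,0],[0,0,-15,0,0],[0,0,-30,0,0],[0,0,-40,0,0],[0,0,-30,0,0]]}}

```text
clock: 19.42
eef_pos: [0.5249, -0.2182, 0.191]
tool_rot: [0.999, 0.052, 0.0, 0.0]
contact_force: [0.8, -0.2, 0.2]
opening: 0.044
```

Call:
{"op": "arm_command", "data": {"series": [[0,-30,-20,0,0],[0,-30,-20,0,0],[0,0,0,0,0],[0,0,0,0,0]]}}

```text
clock: 19.75
eef_pos: [0.5191, -0.1577, 0.2302]
tool_rot: [0.999, 0.053, 0.001, 0.001]
contact_force: [-0.4, -0.8, -0.1]
opening: 0.0439
```

```bash
python3 - <<'E'
from h import *
s=st(); c=vision.read_camera("wrist"); save("w9.png",c["color"])
t=vision.read_camera("scene")
im=np.vstack([np.hstack([c["color"][:300,100:460],cv2.resize(t["color"][120:280,110:380],(440,300))])]); save("v11.png",im)
for q,z in dict(rest_top=.03,spanner_grip=.0865).items():
    for r in vision.pinpoint("wrist",q)[:5]: print(q,round(r["conf"],2),np.round(r["point"]),np.round(onz(c,r["point"],z)[:2],4))
E
```

```text
t 19.75 p [ 0.5191 -0.1577  0.2302] R [[0.994, 0.105, 0.003], [0.105, -0.994, 0.001]] F [-0.4 -0.8 -0.1] M [-0.05  0.01 -0.05] open 0.0439
spanner_grip 0.89 [274. 244.] [ 0.5205 -0.2179]
spanner_grip 0.74 [274. 124.] [ 0.5073 -0.0855]
spanner_grip 0.73 [369. 169.] [ 0.612  -0.1211]
spanner_grip 0.56 [194. 197.] [ 0.4277 -0.1717]
```

View pics/v11.png

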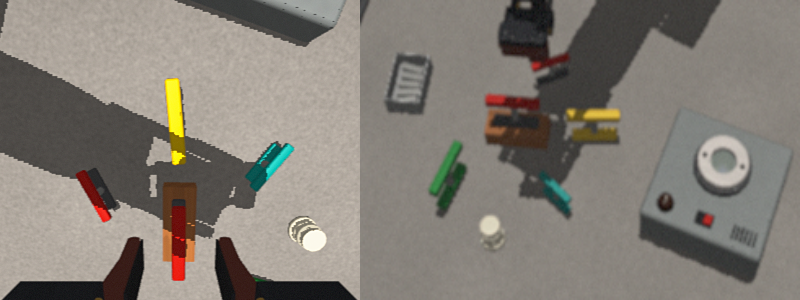

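The spanner stands upright in its rest as at the start (wrist crop 178,240; scene crop 512,102), the rest of the shelf is unchanged, and the gripper is clear. I'll hand in.

```bash
python3 -c "
from h import *
print(order.close_job())"
```

```text
the job is handed in; nothing more can be done
None
```

The lock ring is tightened against its seat and the large red spanner is back in its oak rest. I handed the job in at about 20 s on the robot's clock, out of the 58 s allowed.

- **Seating:** The prongs went into the holes with no force. The yoke met the ring's face at the height I had computed, pressing about 7 N. The press stayed at roughly 11 N or below throughout, under the 15 N limit.
- **Turning:** I turned clockwise at about 0.3 N m until the torque rose at the seat, and stopped at 0.97 N m. I then eased the torque off to 0.1 N m before lifting. Afterwards a picture showed the hole line turned about 37.5° from where it started, so the ring had not been dragged back.
- **Return:** The prongs went into the rest's holes freely, with the yoke down on its top face. The last pictures show the spanner upright, the gripper clear, and the nearby things and look-alikes where they were. The navy spacer was outside those pictures, so I did not check it again, but the arm never went near it.

Two checks did not fully agree:
- **Running torque:** It read 0.3 to 0.35 N m against the stated 0.4 N m thread friction.
- **Rest not found:** In the final wrist picture the network did not report the rest, which was partly hidden by the spanner. I judged that placement by eye and from the handle's position, which was within about 4 mm of where I had gripped it.

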